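# Scan the fleet key tag at the car wash till

### The job

Scan the oblong chrome key tag on the contactless reader at the till. First take the vent clip that was left lying on the reader's pad and set it down, without dropping it, with the others in the slide tray that stands open under the till; then pick up the oblong tag, lift it over the things on the counter and hold it level about a centimetre above the middle of the pad, its long side along the long side of the pad, never letting it touch the reader. Finish while still holding it there steadily; leave the tray open and the bell, the grommet stand, the bottle and the round tag where they are.

Things in the scene. Friction and masses are not known exactly. Their poses are not given: they have to be found in the camera images.
- tag: The oblong key tag: a flat chrome plate 66 mm long (its x) by 34 mm wide (its y) by 9 mm thick, 50 g, with a cast eye of 16 mm across that sticks out 13 mm beyond its +x end. It lies flat on the counter, at one of two spots to the left of the row of stand, bell and bottle; the round tag is at the other. Origin: centre of the plate's underside, z up.
- round_tag: The other key tag, to be left alone: a round chrome disc 40 mm across and 9 mm thick with the same cast eye. Origin: centre of the underside.
- reader: The contactless reader, a flat black box fixed to the counter, 92 mm (its x) by 132 mm (its y, the long side) by 26 mm high. Its flat top is the pad, marked with a white oblong outline 44 x 74 mm, long side along y. Origin: centre of the underside, z up.
- reader_pad (a point): The middle of the reader's pad, on its top surface; axes as the reader's.
- clip: The vent clip that lies on the reader's pad, prongs up: sky blue plastic vent clip, 44 x 24 mm lozenge body 12 mm thick with two 15 mm prongs standing up on it in the middle, 26 mm high in all, 18 g. Origin: centre of the underside, x along the 44 mm length.
- stock0: One of the two vent clips already in the slide tray, the same in shape: sky blue plastic vent clip, 44 x 24 mm lozenge body 12 mm thick with two 15 mm prongs standing up on it in the middle, 26 mm high in all, 18 g. Origin: centre of the underside.
- stock1: The other vent clip already in the slide tray, the same. Origin: centre of the underside.
- tray (a joint): How far the slide tray is pulled out from under the till, in m: 0 shut, 0.22 fully out. It starts well open; it slides stiffly (5 N) and stays where it is left.
- tray_mid (a point): On the inner floor of the aluminium slide tray, midway across, 75 mm behind the inside of its front wall; moves with the tray. -x points out of the till to the tray's front, y across, z up. Tray 210 mm wide inside, rim 27 mm above the floor; the till's upright front crosses it at x = joint value - 0.073 m. The two other clips lie in its +y half, the -y half is empty.
- till: The till, fixed at the right of the counter: register 320 mm wide, 340 mm deep, 190 mm high, on its base unit, which holds the slide tray. Origin: centre of the underside; the front with the tray faces its -x and lies 170 mm from the origin.
- stand: Spring clip stand with rubber grommets, loose, 116 mm (x) by 62 mm (y) and 148 mm high; stands in the row between the tags and the reader. Origin: centre of the underside.
- bell: Brass counter bell, loose, 82 mm across and 60 mm high, in the same row. Origin: centre of the underside.
- bottle: Bottle of glass cleaner, loose, 54 mm across and 145 mm high, in the same row. Origin: centre of the underside.
Not all that is in view belongs to the job. Leave any black look-alike of the stock0 alone.

How it is judged:
By the outcome, as a careful person would: the job done as asked, in the order asked, and still so for the second after the job is handed in, while the arm keeps its last pose, push and grip.
It also fails if it takes over 64 s, if anything falls off the work surface, if the arm or the gripper's body presses on something with over 40 N, if the wrist force passes 120 N, or if a joint passes its speed limit or range.

### The arm

A 6-joint arm with a two-finger parallel gripper is mounted at the origin on the work surface. World frame = base frame: x ahead of the robot, y to its left, z up, the work surface at z = 0. Lengths are in m, angles in rad, forces in N, time in s.
With the tool pointing down it reaches from about 0.275 to 0.725 m from the base axis. Payload 5.6 kg.
Tool frame: the origin (TCP) lies on the centre line of the jaws, within the pads' length; the fingertips stand 11 mm ahead of it and the grasp point (between the pads) lies 8 mm behind it (robot.tip_reach is the distance from the TCP to the fingertips, in m); z points along the fingers, y is the line along which they close (so a half turn about z gives the same grasp; the last joint's range is limited). The gripper opens to 85 mm and grips with 20 to 120 N. Pads are 22 mm wide; open, the fingers measure 114 mm over their backs; the gripper's body (76 mm by 85 mm) begins 54 mm behind the grasp point. The pads swing forward as they close: fully open they stand 13 mm farther back than shut.
Start: joints at [-0.889, 0.255, 0.108, 0, -1.424, -0.285], TCP at [0.213, -0.507, 0.242] pointing down, gripper open.
Joint ranges: [-2.95, 2.95], [-1.21, 1.97], [-1.09, 1.5], [-2.87, 1.71], [-2.94, -0.07], [-3.05, 3.05]. Speed limits (rad/s): [2.57, 2.57, 3.14, 3.14, 3.14, 3.14].

### API

Orientations are given as a unit quaternion [x, y, z, w].
In Python, from cell import robot, cams, models gives the robot as it stands.
- The arm moves only by the tool step_arm, never from a script. Its argument "plan" is a list of rows, each a list of 6 numbers: the shift along the tool's x, y, z in mm, then the turn, a rotation vector about the tool's x, y, z in degrees. A call has 1 to 8 rows; each row shifts and turns the commanded pose from where the row before left it, along the tool's axes as they then stand; what a row does not reach is not made up. A row lasts 1/10 s, in which the tool goes at most 50 mm and 8.59 degrees, less where a joint would pass 70% of its speed; a pose out of reach is approached as far as the arm can. A call is refused whole if a number of a shift passes 50 or a number of a turn 8.59, either way. A call with a gripper value outside its range is refused whole. "claw" is the finger opening in mm, from 0 to 85.4, set as the call begins (left out, the last holds). The fingers move at their own pace and stop on an object; the grip force is fixed at half the most. Time passes only in rows, so rows that do not move let the fingers close. It gives the time, the measured TCP pose, the force, the opening and the grip force at its end, in the units of the state.
- robot.state(): the state, without advancing time (a new reading comes with each control period).
- cams.capture(name): name is "scene" or "top" or "wrist"; returns the picture (384x512x3 uint8, blue, green, red); there is no depth.
- cams.calibration(name): a dict with "vertical_fov" (degrees; the focal length in pixels is half the picture's height over the tangent of half this angle, whatever the lens; pixels are square), "cx", "cy" (the principal point, pixels), "R" (3x3) and "t" (3): a world point X has camera coordinates R X + t. Camera axes: x right, y down, z forward; pixel columns grow to the right and rows downward; lengths in m; the calibration is good to about 2 mm. The wrist camera is an equidistant fisheye: a pixel r from the principal point sees the ray r / f radians off the axis. A picture is of the moment at which its call begins: read the wrist's pose just before it. calibration takes no time and is no camera call; for the wrist camera it gives the pose at the moment of the call.
- robot.finish_job(): hands the job in; it is judged then, once.
Trained networks look in the newest picture that a camera, given by its name, has taken for a name from the list of things; names that differ only in an ending like _2 or _b are one class to them, and where a whole thing is asked for, a point or a joint stands for the part that bears it (a point fixed in the world has none). Each returns a list of dicts, best first, with "confidence" (0 to 1); they miss things now and then, are a little off and sometimes report something else, mostly with a low value. They report only what shows in the picture. A call takes as long as a camera call. They do not tell look-alikes from the thing itself.
- models.recognise(camera, target): "centre" ([column, row] in pixels, amid what is visible of it).
- models.outline_of(camera, target): "mask" (384x512 bool, what is visible of it) and "centre" ([column, row] in pixels, amid what is visible of it).
- models.pinpoint(camera, target): "centre" ([column, row] in pixels: a listed point, or the origin of a listed thing).
The state is a dict: "t": time; "joints": joint angles; "qd": joint speeds; "joint_torque": joint torques, N m; "eef_pos": TCP position; "tcp_rot": TCP orientation; "ft_force": force on the tool from outside, world axes, zero at the start; "moment": the same for the moment, N m; "gripper_width": finger opening in m; "grasp_force": force on a finger pad.
Only numpy, scipy, OpenCV 4.12 (cv2) and the standard library are available. Lean on these libraries where they do the work, as an engineer would, in place of code of your own. Each camera call takes 0.05 s, during which the arm holds its last target. There are 200 camera calls.

## Working session

There is one attempt and no reset: what is moved stays moved. The work goes in short steps, Python scripts to look and compute and a tool call to move; the robot and the scene stay as the last step left them, time stands still between calls to the robot, and variables do not carry over. Pictures are saved under pics/ and viewed, at most 10 in all, crops included, and the job is handed in when it is done.

Besides the shell and the picture viewer there is one more tool, called after "Emit:" as name(argument=value, ...) on one line, values as JSON. step_arm: Moves the arm, as the interface text tells. Its arguments: {"type":"object","properties":{"plan":{"type":"array","items":{"type":"array","items":{"type":"number"}}},"claw":{"type":"number"}},"required":["plan"]}

```bash
mkdir -p pics
cat > h.py <<'E'
import numpy as np, cv2
from cell import robot, cams, models
from scipy.spatial.transform import Rotation as R
def ray(cam,px,c=None):
    c=c or cams.calibration(cam); f=192/np.tan(np.radians(c['vertical_fov'])/2)
    d=np.array([px[0]-c['cx'],px[1]-c['cy']])/f
    if cam=='wrist':
        r=np.linalg.norm(d); v=np.array([*(d/max(r,1e-9)*np.sin(r)),np.cos(r)])
    else: v=np.array([*d,1])
    Rm=np.array(c['R']); return -Rm.T@np.array(c['t']), Rm.T@v
def at(cam,px,z,c=None):
    o,v=ray(cam,px,c); return o+v*(z-o[2])/v[2]
E
python3 - <<'E'
from h import *
a=cams.capture('top'); b=cams.capture('scene')
cv2.imwrite('pics/top.png',cv2.resize(a,(800,600))); cv2.imwrite('pics/scene.png',cv2.resize(b,(800,600)))
s=robot.state(); print(s['t'],s['eef_pos'],R.from_quat(s['tcp_rot']).as_matrix().round(3).tolist())
Z=dict(tag=.0,round_tag=0,reader_pad=.026,clip=.026,tray_mid=0.01,stand=0,bell=0,bottle=0,reader=0)
for n,z in Z.items():
  for c in('top','scene'):
    for r in models.pinpoint(c,n)[:4]: print(n,c,np.round(r['centre'],1),round(r['confidence'],2),at(c,r['centre'],z).round(4))
for c in('top','scene'): print(c,ray(c,(256,192)))
E
```

```text
0.1 [ 0.21244972 -0.50687178  0.24149218] [[-0.922, -0.386, -0.001], [-0.386, 0.922, 0.002], [0.0, 0.002, -1.0]]
tag top [ 86.7 184.5] 0.54 [0.5642 0.3533 0.    ]
tag scene [314. 125.] 0.62 [0.5553 0.371  0.    ]
round_tag top [101.4 238.1] 0.64 [0.4126 0.3094 0.    ]
round_tag scene [276.9 120.6] 0.51 [0.4127 0.3384 0.    ]
reader_pad top [225.2 193.5] 0.55 [ 0.5281 -0.0402  0.026 ]
reader_pad top [162.7 244. ] 0.42 [0.3939 0.1318 0.026 ]
reader_pad scene [265.8 184.3] 0.91 [ 0.5258 -0.0505  0.026 ]
clip top [225.7 199.6] 0.47 [ 0.5112 -0.0414  0.026 ]
clip scene [267.6 184.5] 0.65 [ 0.5314 -0.049   0.026 ]
clip scene [262.3 182.4] 0.64 [ 0.5119 -0.0468  0.026 ]
tray_mid top [318.  198.8] 0.78 [ 0.5089 -0.2986  0.01  ]
tray_mid top [343.1 173.7] 0.29 [ 0.5782 -0.372   0.01  ]
tray_mid scene [231.3 240.2] 0.62 [ 0.5205 -0.2964  0.01  ]
stand top [170.7 143. ] 0.79 [0.6785 0.1156 0.    ]
stand scene [322. 173.] 0.95 [0.6692 0.1087 0.    ]
bell top [169.  198.3] 0.61 [0.52   0.1206 0.    ]
bell scene [282.7 161.3] 0.79 [0.5237 0.1119 0.    ]
bell scene [265.2 182.6] 0.67 [ 0.5105 -0.0169  0.    ]
bottle top [161.3 244.2] 0.56 [0.392  0.1422 0.    ]
bottle scene [257.  148.4] 0.63 [0.412  0.1422 0.    ]
bottle scene [267.7 182.3] 0.53 [ 0.5175 -0.0121  0.    ]
reader top [230.5 194. ] 0.72 [ 0.5284 -0.0532  0.    ]
reader scene [266.4 186.8] 0.58 [ 0.522  -0.0343  0.    ]
top (array([ 0.44833972, -0.11680663,  1.03081088]), array([ 0.08143727, -0.00837055, -0.99667299]))
scene (array([ 0.90259314, -1.03210036,  0.98176542]), array([-0.28082591,  0.67128193, -0.68600598]))
```

View pics/top.png

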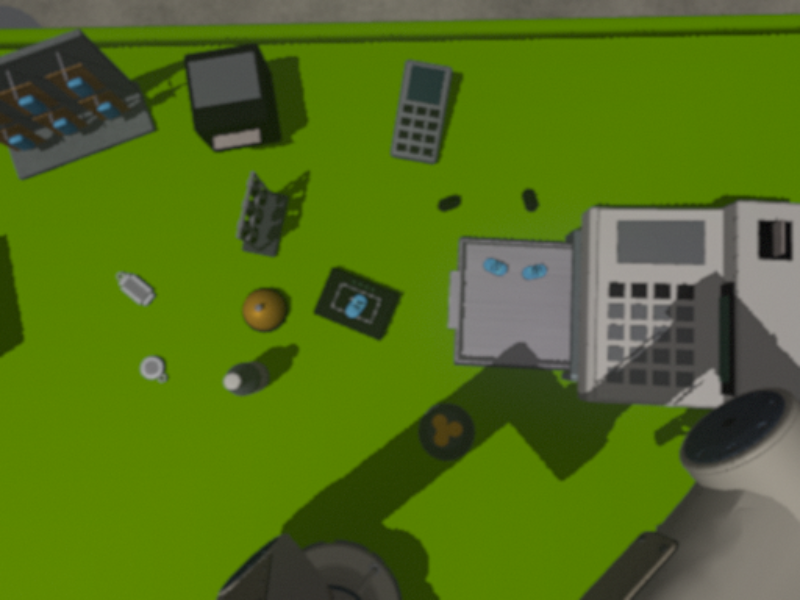

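View pics/scene.png

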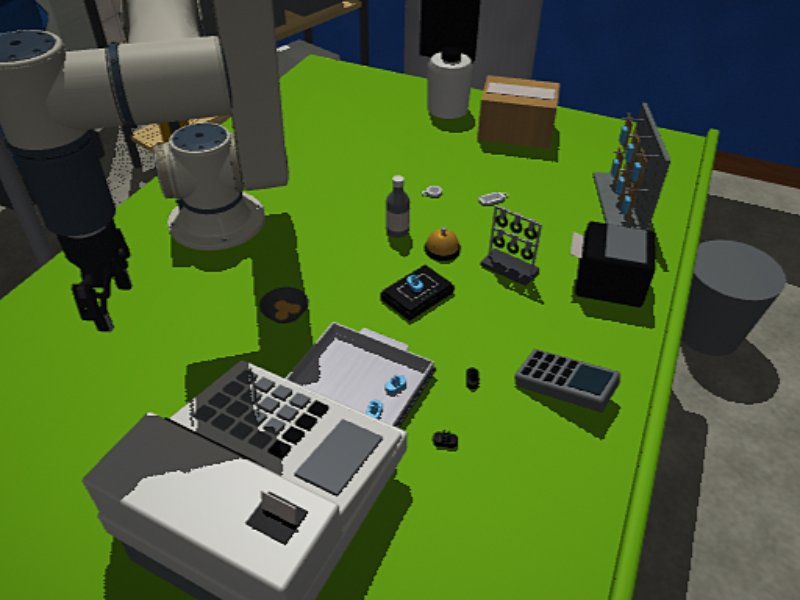

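The oblong tag is at (136,288) in the top view, with its eye to the upper left, and the round tag is at (152,368). The blue clip on the reader is at (357,305). Two black look-alike clips lie on the counter at (450,203) and (530,200), to be left alone. The two stock clips are in the tray at (495,267) and (535,272), and the tray's near half is empty. The clip to move is the blue one on the pad.

Emit:
step_arm(plan=[[-36,25,0,0,0,0],[-36,25,0,0,0,0],[-36,25,0,0,0,0],[-36,25,0,0,0,0],[-36,25,0,0,0,0],[-36,25,0,0,0,0]])

```text
t: 1.6
eef_pos: [0.3544, -0.2839, 0.2426]
tcp_rot: [-0.197, 0.98, -0.0, 0.0]
ft_force: [0.2, -0.1, 0.5]
gripper_width: 0.0854
grasp_force: 0.0
```

Emit:
step_arm(plan=[[-36,25,0,0,0,0],[-36,25,0,0,0,0],[-36,25,0,0,0,0],[-36,25,0,0,0,0],[-36,25,0,0,0,0],[-32,22,0,0,0,0],[0,0,0,0,0,0],[0,0,0,0,0,0]])

```text
t: 2.4
eef_pos: [0.4927, -0.0673, 0.242]
tcp_rot: [-0.198, 0.98, -0.0, -0.0]
ft_force: [0.4, -0.7, 0.6]
gripper_width: 0.0856
grasp_force: 0.0
```

Run:
```python
from h import *
s=robot.state(); c=cams.calibration('wrist'); a=cams.capture('wrist')
cv2.imwrite('pics/w1.png',cv2.resize(a,(800,600))); cv2.imwrite('w1raw.png',a)
import pickle; pickle.dump(c,open('w1.pkl','wb'))
print(s['t'],s['eef_pos'],s['joints'],ray('wrist',(256,192),c),c['vertical_fov'])
for n,z in dict(reader_pad=.026,clip=.026,tray_mid=0.01,bell=0,reader=0).items():
    for r in models.pinpoint('wrist',n)[:4]: print(n,np.round(r['centre'],1),round(r['confidence'],2),at('wrist',r['centre'],z,c).round(4))
```

```text
2.4 [ 0.49270521 -0.06730905  0.24202961] [ 1.80000163e-01  1.50887372e-01 -2.43284340e-02  8.80986369e-05
 -1.39626520e+00 -1.35232233e+00] (array([ 0.43253596, -0.09151204,  0.37331481]), array([ 0.24845713,  0.09954788, -0.96351402])) 65.70646984690485
reader_pad [261.1 200.5] 0.68 [ 0.5296 -0.0457  0.026 ]
clip [263.5 192.2] 0.82 [ 0.5188 -0.0471  0.026 ]
tray_mid [ 86.3 120.3] 0.71 [ 0.523  -0.3058  0.01  ]
bell [369.6 236.2] 0.74 [0.5266 0.1237 0.    ]
reader [258.9 195.5] 0.84 [ 0.5317 -0.0476  0.    ]
```

View pics/w1.png

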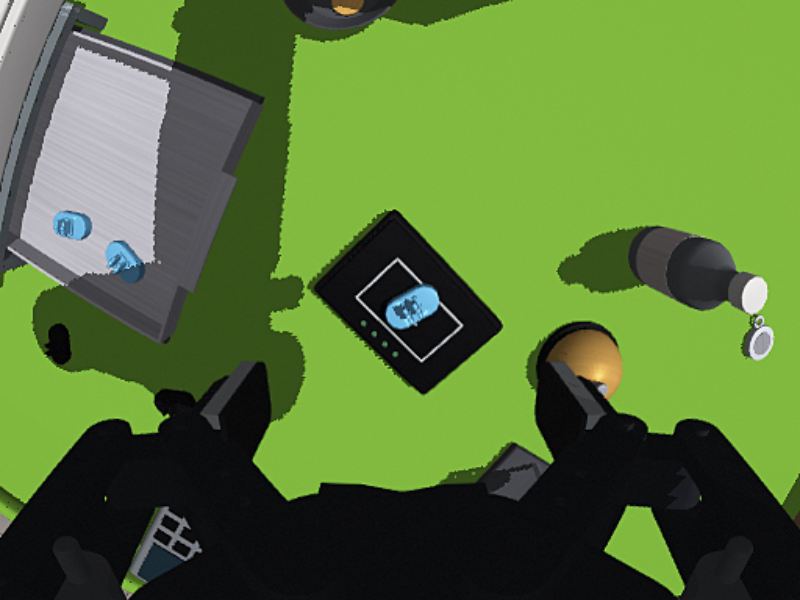

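The wrist view shows the reader, with its white outline corners at (398,259), (462,326), (421,361) and (357,297). The blue clip lies diagonally at (412,306). The tray is upper left, with the stock clips at (72,225) and (124,260), and its empty half is towards (150,90).

Run:
```python
from h import *
import pickle
c=pickle.load(open('w1.pkl','rb')); a=cv2.imread('w1raw.png')
P=[at('wrist',np.array(p)*.64,.026,c) for p in((398,259),(462,326),(421,361),(357,297))]
P=np.array(P); print('pad',P.mean(0).round(4),[np.linalg.norm(P[i]-P[i-1]).round(4) for i in range(4)])
d=P[1]-P[0]+P[2]-P[3]; print('yaw reader long', np.degrees(np.arctan2(d[1],d[0])))
def blobs(img):
    h=cv2.cvtColor(img,cv2.COLOR_BGR2HSV); m=cv2.inRange(h,(90,80,60),(115,255,255))
    m=cv2.morphologyEx(m,cv2.MORPH_CLOSE,np.ones((5,5)))
    cs,_=cv2.findContours(m,0,cv2.CHAIN_APPROX_NONE); return [k for k in cs if cv2.contourArea(k)>25]
for k in blobs(a):
    W=np.array([at('wrist',q[0],.034,c)[:2] for q in k]); r=cv2.minAreaRect((W*1000).astype(np.float32)); M=cv2.moments(k)
    px=np.array([M['m10'],M['m01']])/M['m00']; print('w',px.round(1),[np.round(x,1) for x in r])
t=cv2.resize(cv2.imread('pics/top.png'),(512,384),interpolation=cv2.INTER_AREA)
for k in blobs(t):
    M=cv2.moments(k);px=np.array([M['m10'],M['m01']])/M['m00']
    if px[0]>200: print('t',px.round(1),at('top',px,.034)[:2].round(4))
def tri(p,q):
    o1,v1=ray('top',p);o2,v2=ray('wrist',q,c); A=np.c_[v1,-v2]; s=np.linalg.lstsq(A,o2-o1,rcond=None)[0]
    x=o1+v1*s[0];y=o2+v2*s[1]; return ((x+y)/2).round(4),np.linalg.norm(x-y).round(4)
print('tray corners outer front', tri((460*.64,238*.64),(167*.64,341*.64)), tri((456*.64,363*.64),(263*.64,98*.64)))
for n in('stock0','tray_mid'):
    w=models.pinpoint('wrist',n);cams.capture('top');tt=models.pinpoint('top',n); cams.capture('wrist')
    for x in w[:3]:
        for y in tt[:3]: print(n,x['centre'],y['centre'],tri(y['centre'],x['centre']))
# tray front-wall direction from wrist rim corners
for z in(.03,.04,.05):
  A=at('wrist',(167*.64,341*.64),z,c);B=at('wrist',(263*.64,98*.64),z,c);print(z,A,B,np.linalg.norm(A-B))
print(cams.calibration('wrist')['t']-c['t'])
```

```text
pad [ 0.5278 -0.0448  0.026 ] [np.float64(0.0437), np.float64(0.0738), np.float64(0.0439), np.float64(0.0736)]
yaw reader long 66.02319659095937
w [263.4 195.7] [array([521. , -46.8]), array([25.8, 44.3]), np.float64(53.9)]
w [ 79.3 167.3] [array([ 581.5, -285. ]), array([43.2, 31.1]), np.float64(66.4)]
w [ 45.8 143.6] [array([ 569.6, -350.6]), array([23.7, 47.3]), np.float64(10.2)]
t [227.5 195.6] [ 0.5215 -0.0471]
t [341.5 173.6] [ 0.5755 -0.3616]
t [316.7 170.4] [ 0.5859 -0.2936]
tray corners outer front (array([ 0.6421, -0.2351,  0.0143]), np.float64(0.0026)) (array([ 0.4157, -0.2241, -0.0066]), np.float64(0.002))
stock0 [82.1, 166.6] [316.5, 170.8] (array([ 0.5897, -0.298 ,  0.0031]), np.float64(0.0017))
stock0 [82.1, 166.6] [339.5, 126.1] (array([ 0.7696, -0.469 , -0.333 ]), np.float64(0.0777))
stock0 [82.1, 166.6] [344.1, 177.6] (array([ 0.602 , -0.3706, -0.0791]), np.float64(0.0715))
stock0 [38.0, 219.8] [316.5, 170.8] (array([ 0.5775, -0.2572,  0.1676]), np.float64(0.033))
stock0 [38.0, 219.8] [339.5, 126.1] (array([ 0.7183, -0.3715, -0.0038]), np.float64(0.0013))
stock0 [38
[... 202 characters left out ...]
.5, 126.1] (array([ 0.741 , -0.3101, -0.0475]), np.float64(0.1423))
stock0 [110.7, 255.4] [344.1, 177.6] (array([ 0.5535, -0.2358,  0.2135]), np.float64(0.1709))
tray_mid [87.9, 119.8] [318.1, 196.4] (array([ 0.5163, -0.2958,  0.0243]), np.float64(0.0036))
tray_mid [87.9, 119.8] [163.0, 242.6] (array([0.409 , 0.0025, 0.5265]), np.float64(0.0295))
0.03 [ 0.63364453 -0.22774391  0.03      ] [ 0.41644802 -0.21126345  0.03      ] 0.21782086388838923
0.04 [ 0.62778668 -0.22377578  0.04      ] [ 0.41691663 -0.20777535  0.04      ] 0.2114762246338486
0.05 [ 0.62192884 -0.21980765  0.05      ] [ 0.41738524 -0.20428726  0.05      ] 0.20513158537930803
[-2.10673086e-04 -1.65188570e-04 -9.93163606e-05]
```

```bash
cat >> h.py <<'E'
def go(p,yaw,n,frm=None):
    """rows of constant tool twist to TCP p with tool pointing down, tool y at yaw (deg, mod 180); frm=(p,yaw)"""
    s=robot.state(); p0=np.array(s['eef_pos']); M=R.from_quat(s['tcp_rot'])
    def down(y): y=np.radians(y); Y=np.array([np.cos(y),np.sin(y),0]); Z=np.array([0,0,-1.]); return R.from_matrix(np.c_[np.cross(Y,Z),Y,Z])
    if frm: p0,M=np.array(frm[0]),down(frm[1])
    T=min((down(yaw),down(yaw+180)),key=lambda r:(M.inv()*r).magnitude())
    w=(M.inv()*T).as_rotvec()/n; r=R.from_rotvec(w)
    S=sum((np.linalg.matrix_power(r.as_matrix(),k) for k in range(n)),np.zeros((3,3)))
    d=np.linalg.solve(S,M.inv().apply(np.array(p)-p0)); y=M.as_matrix()[:,1]
    print('yaw0',np.degrees(np.arctan2(y[1],y[0])).round(1),'row x',n,(d*1000).round(2),np.degrees(w).round(2))
E
python3 -c "
from h import *
print(robot.tip_reach, robot.state()['joints'][5]); go((.521,-.047,.13),53.9,8)
go((.521,-.047,.04),53.9,4,((.521,-.047,.13),53.9))"
```

```text
0.011 -1.352690849425285
yaw0 112.7 row x 8 [-3.57  2.93 14.04] [-0.   -0.    7.35]
yaw0 53.9 row x 4 [ 0.   0.  22.5] [0. 0. 0.]
```

Emit:
step_arm(plan=[[-3.6,2.9,14,0,0,7.35],[-3.6,2.9,14,0,0,7.35],[-3.6,2.9,14,0,0,7.35],[-3.6,2.9,14,0,0,7.35],[-3.6,2.9,14,0,0,7.35],[-3.6,2.9,14,0,0,7.35],[-3.6,2.9,14,0,0,7.35],[-3.6,2.9,14,0,0,7.35]], claw=50)

```text
t: 3.9
eef_pos: [0.5214, -0.047, 0.1297]
tcp_rot: [0.312, 0.95, -0.0, 0.0]
ft_force: [0.1, -0.0, -0.1]
gripper_width: 0.0496
grasp_force: 0.0
```

Emit:
step_arm(plan=[[0,0,0,0,0,0],[0,0,0,0,0,0]])

```text
t: 4.1
eef_pos: [0.5213, -0.0473, 0.1305]
tcp_rot: [0.308, 0.951, -0.0, -0.0]
ft_force: [-0.5, 0.0, 0.5]
gripper_width: 0.05
grasp_force: 0.0
```

Run:
```python
from h import *
c=cams.calibration('wrist'); a=cams.capture('wrist'); cv2.imwrite('pics/w2.png',a)
print(robot.state()['eef_pos'],robot.state()['joints'][5])
h=cv2.cvtColor(a,cv2.COLOR_BGR2HSV); m=cv2.inRange(h,(90,80,60),(115,255,255)); m=cv2.morphologyEx(m,cv2.MORPH_CLOSE,np.ones((9,9)))
for k in cv2.findContours(m,0,cv2.CHAIN_APPROX_NONE)[0]:
    if cv2.contourArea(k)>100:
        W=np.array([at('wrist',q[0],.036,c)[:2] for q in k]); r=cv2.minAreaRect((W*1000).astype(np.float32)); print(k.mean((0,1)),[np.round(x,1) for x in r])
go((.521,-.047,.13),53.9,1)
```

```text
[ 0.52152906 -0.04724833  0.13099701] -2.4064013210801907
[128.11666667 346.88333333] [array([ 582.4, -273.3]), array([16.1, 52.7]), np.float64(11.6)]
[257.37593985 193.72180451] [array([520.7, -45.8]), array([23.2, 45.3]), np.float64(53.4)]
yaw0 54.1 row x 1 [ 0.58 -0.11  1.  ] [0.02 0.05 0.22]
```

View pics/w2.png

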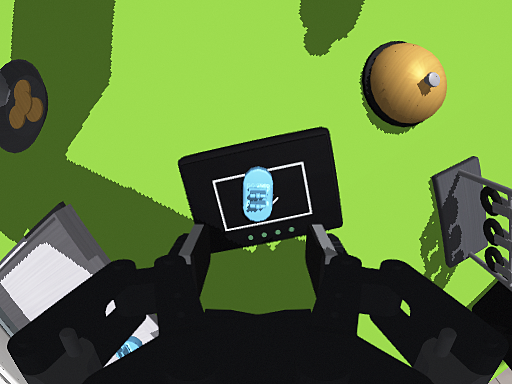

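The clip at (257,193) is upright in view and lies between the fingers. I'll go down and grip it.

Emit:
step_arm(plan=[[0,0.3,25,0,0,0],[0,0.3,25,0,0,0],[0,0.2,25,0,0,0],[0,0,10,0,0,0],[0,0,5,0,0,0],[0,0,0,0,0,0],[0,0,0,0,0,0]])

```text
t: 4.85
eef_pos: [0.5227, -0.0465, 0.0416]
tcp_rot: [0.309, 0.951, 0.0, 0.001]
ft_force: [0.7, -1.2, 0.6]
gripper_width: 0.0501
grasp_force: 0.0
```

Emit:
step_arm(plan=[[0,0,0,0,0,0],[0,0,0,0,0,0],[0,0,0,0,0,0],[0,0,0,0,0,0],[0,0,0,0,0,0],[0,0,0,0,0,0]], claw=0)

```text
t: 5.45
eef_pos: [0.5224, -0.0465, 0.0414]
tcp_rot: [0.309, 0.951, 0.0, 0.001]
ft_force: [-1.5, 1.0, 6.2]
gripper_width: 0.0222
grasp_force: 59.5
```

```bash
python3 -c "
from h import *
p=robot.state()['eef_pos']; q=(p[0],p[1],.15)
go(q,54,6); go((.464,-.30,.15),54,8,(q,54));go((.464,-.30,.15),0,8,(q,54));go((.464,-.30,.15),92,8,(q,54)); print(robot.state())"
```

```text
yaw0 54.0 row x 6 [-2.00e-02  1.00e-02 -1.81e+01] [ 0.01  0.01 -0.01]
yaw0 54.0 row x 8 [-12.72 -29.92   0.  ] [0. 0. 0.]
yaw0 54.0 row x 8 [-24.53 -23.15   0.  ] [0.   0.   6.75]
yaw0 54.0 row x 8 [ -3.7 -32.9   0. ] [ 0.    0.   -4.75]
{'t': 5.45, 'joints': array([ 2.10348265e-01,  3.57403423e-01, -2.95682688e-01,  5.33778336e-04,
       -9.15954802e-01, -2.41045454e+00]), 'qd': array([-0.00068293, -0.00104565, -0.00140185, -0.00097015,  0.00091166,
       -0.00149211]), 'joint_torque': array([-2.30436455e-01, -3.68824482e+01,  1.80142647e+01,  3.95383492e+00,
        4.65294784e-01,  2.44292816e-03]), 'eef_pos': array([ 0.52237355, -0.04650174,  0.04141991]), 'tcp_rot': array([3.09333886e-01, 9.50953065e-01, 2.56624576e-04, 8.65669463e-04]), 'ft_force': array([-1.49569308,  0.98464792,  6.16571558]), 'moment': array([ 0.20837251,  0.57773582, -0.03738831]), 'grasp_force': 59.50764857232571, 'gripper_width': 0.022218850794100933}
```

Emit:
step_arm(plan=[[0,0,-10,0,0,0],[0,0,-20,0,0,0],[0,0,-25,0,0,0],[0,0,-25,0,0,0],[0,0,-20,0,0,0],[0,0,-9,0,0,0]])

```text
t: 6.05
eef_pos: [0.5227, -0.0465, 0.1519]
tcp_rot: [0.309, 0.951, 0.001, 0.002]
ft_force: [-0.8, 0.5, 0.1]
gripper_width: 0.022
grasp_force: 58.9
```

Emit:
step_arm(plan=[[-3.7,-32.5,0,0,0,-4.75],[-3.7,-32.5,0,0,0,-4.75],[-3.7,-32.5,0,0,0,-4.75],[-3.7,-32.5,0,0,0,-4.75],[-3.7,-32.5,0,0,0,-4.75],[-3.7,-32.5,0,0,0,-4.75],[-3.7,-32.5,0,0,0,-4.75],[-3.7,-32.5,0,0,0,-4.75]])

```text
t: 6.85
eef_pos: [0.4634, -0.2981, 0.149]
tcp_rot: [-0.018, 1.0, 0.0, -0.0]
ft_force: [1.1, 0.2, 0.1]
gripper_width: 0.022
grasp_force: 58.9
```

Emit:
step_arm(plan=[[0,0,0,0,0,0],[0,0,0,0,0,0],[0,0,0,0,0,0]])

```text
t: 7.15
eef_pos: [0.4639, -0.2964, 0.149]
tcp_rot: [-0.017, 1.0, 0.0, -0.0]
ft_force: [0.4, -0.3, 0.4]
gripper_width: 0.0222
grasp_force: 59.0
```

Run:
```python
from h import *
s=robot.state();print(s['eef_pos'],s['gripper_width'],s['grasp_force'],s['joints'])
c=cams.calibration('wrist'); a=cams.capture('wrist'); cv2.imwrite('pics/w3.png',a)
go((.465,-.295,.05),92,5)
```

```text
[ 0.46388973 -0.29637641  0.14896789] 0.022247157279310033 58.95352564752102 [-2.84478362e-01  3.02516932e-01 -6.80043642e-02 -3.94958351e-04
 -1.20108055e+00 -1.25270836e+00]
yaw0 92.0 row x 5 [-0.2   0.23 19.83] [ 0.   -0.   -0.01]
```

View pics/w3.png

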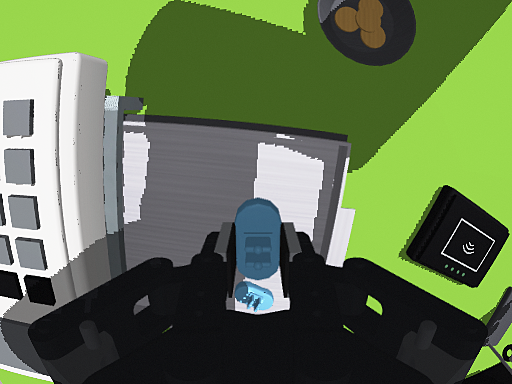

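The clip is held at (257,238), over the empty near half of the tray. It is clear of the tray's walls and the stock clips.

Emit:
step_arm(plan=[[0,0,20,0,0,0],[0,0,25,0,0,0],[0,0,25,0,0,0],[0,0,20,0,0,0],[0,0,12,0,0,0],[0,0,10,0,0,0],[0,0,5,0,0,0],[0,0,0,0,0,0]])

```text
t: 8.0
eef_pos: [0.4642, -0.2968, 0.0322]
tcp_rot: [-0.017, 1.0, 0.0, -0.0]
ft_force: [0.2, -0.2, -0.5]
gripper_width: 0.0222
grasp_force: 58.9
```

Emit:
step_arm(plan=[[0,0,2,0,0,0],[0,0,1,0,0,0],[0,0,1,0,0,0],[0,0,0,0,0,0]])

```text
t: 8.4
eef_pos: [0.4642, -0.297, 0.0284]
tcp_rot: [-0.017, 1.0, -0.0, 0.0]
ft_force: [0.1, 0.0, -0.5]
gripper_width: 0.0221
grasp_force: 58.9
```

Clip bottom is now at about 0.013 m.

Emit:
step_arm(plan=[[0,0,1.5,0,0,0],[0,0,1.5,0,0,0],[0,0,0,0,0,0]])

```text
t: 8.7
eef_pos: [0.4639, -0.2969, 0.025]
tcp_rot: [-0.017, 1.0, 0.0, -0.0]
ft_force: [-0.8, 0.5, -0.1]
gripper_width: 0.0222
grasp_force: 58.9
```

Emit:
step_arm(plan=[[0,0,1,0,0,0],[0,0,1,0,0,0],[0,0,0,0,0,0]])

```text
t: 9.0
eef_pos: [0.4642, -0.297, 0.0244]
tcp_rot: [-0.017, 1.0, -0.0, 0.0]
ft_force: [-3.0, 2.7, 8.6]
gripper_width: 0.0221
grasp_force: 60.0
```

Contact: 8.6 N upward, floor at about 9 mm. I'll open the gripper here and rise.

Emit:
step_arm(plan=[[0,0,0,0,0,0],[0,0,0,0,0,0],[0,0,0,0,0,0],[0,0,0,0,0,0]], claw=45)

```text
t: 9.4
eef_pos: [0.4641, -0.297, 0.0231]
tcp_rot: [-0.017, 1.0, 0.0, -0.0]
ft_force: [0.2, 0.2, 0.1]
gripper_width: 0.0448
grasp_force: 0.0
```

Emit:
step_arm(plan=[[0,0,-5,0,0,0],[0,0,-15,0,0,0],[0,0,-30,0,0,0],[0,0,-40,0,0,0],[0,0,-50,0,0,0],[0,0,-50,0,0,0],[0,0,-50,0,0,0],[0,0,-20,0,0,0]])

```text
t: 10.2
eef_pos: [0.4651, -0.298, 0.2897]
tcp_rot: [-0.017, 1.0, -0.002, 0.004]
ft_force: [0.3, 0.3, 0.1]
gripper_width: 0.0451
grasp_force: 0.0
```

Run:
```python
from h import *
s=robot.state();print(s['t'],s['eef_pos'],s['gripper_width'])
c=cams.calibration('wrist'); a=cams.capture('wrist'); t=cams.capture('top')
cv2.imwrite('pics/w4.png',np.hstack([cv2.resize(a,(400,300)),cv2.resize(t[70:330,30:400],(400,300))]))
# hover short of the tags: route (.45,-.05,.28)->(.47,.27,.28)
p=s['eef_pos']; go((.45,.27,.28),92,14)
go((.45,.27,.28),120,16)
```

```text
10.2 [ 0.46509572 -0.29804577  0.28965115] 0.04508418481033009
yaw0 91.9 row x 14 [-0.29 40.57  0.49] [-0.02  0.03 -0.  ]
yaw0 91.9 row x 16 [-8.4  34.86  0.45] [-0.02  0.02 -1.75]
```

View pics/w4.png

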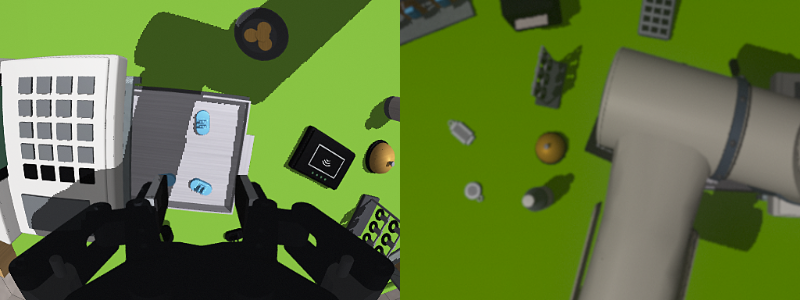

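The clip is standing prongs up in the near half of the tray, at (202,122) in the left picture. The right picture shows the oblong tag at (460,132) and the round tag at (473,190). I'll go to a hover near the oblong tag.

Emit:
step_arm(plan=[[-8.5,35,0,0,0,-2],[-8.5,35,0,0,0,-2],[-8.5,35,0,0,0,-2],[-8.5,35,0,0,0,-2],[-8.5,35,0,0,0,-2],[-8.5,35,0,0,0,-2],[-8.5,35,0,0,0,-2],[-8.5,35,0,0,0,-2]], claw=60)

```text
t: 11.1
eef_pos: [0.4871, -0.0093, 0.2824]
tcp_rot: [-0.157, 0.988, 0.0, -0.001]
ft_force: [0.1, -0.4, -0.2]
gripper_width: 0.0599
grasp_force: 0.0
```

Emit:
step_arm(plan=[[-8.5,35,0,0,0,-3],[-8.5,35,0,0,0,-3],[-8.5,35,0,0,0,-3],[-8.5,35,0,0,0,-3],[-8.5,35,0,0,0,-3],[-8.5,35,0,0,0,-3],[-8.5,35,0,0,0,-3],[0,0,0,0,0,0]])

```text
t: 11.9
eef_pos: [0.4284, 0.236, 0.2821]
tcp_rot: [-0.336, 0.942, 0.0, -0.001]
ft_force: [-0.3, -1.1, -0.6]
gripper_width: 0.0601
grasp_force: 0.0
```

Run:
```python
from h import *
s=robot.state();print(s['t'],s['eef_pos'])
p=np.array([.52,.325,.20]); go(p,141,7)
```

```text
11.9 [0.42840075 0.23603862 0.28207006]
yaw0 129.2 row x 7 [-18.29  -0.04  11.7 ] [ 0.01 -0.01 -1.68]
```

Emit:
step_arm(plan=[[-18,0,11,0,0,-1.7],[-18,0,11,0,0,-1.7],[-18,0,11,0,0,-1.7],[-18,0,11,0,0,-1.7],[-18,0,11,0,0,-1.7],[-18,0,11,0,0,-1.7],[-18,0,11,0,0,-1.7],[0,0,0,0,0,0]])

```text
t: 12.7
eef_pos: [0.5204, 0.3206, 0.2026]
tcp_rot: [-0.429, 0.903, -0.001, -0.003]
ft_force: [-0.5, -0.0, -0.8]
gripper_width: 0.0602
grasp_force: 0.0
```

Emit:
step_arm(plan=[[0,0,0,0,0,0],[0,0,0,0,0,0]])

```text
t: 12.9
eef_pos: [0.5205, 0.3202, 0.2068]
tcp_rot: [-0.429, 0.903, -0.0, 0.0]
ft_force: [-0.3, 0.4, 0.3]
gripper_width: 0.0597
grasp_force: 0.0
```

Run:
```python
from h import *
import pickle
s=robot.state();print(s['t'],s['eef_pos'])
c=cams.calibration('wrist'); a=cams.capture('wrist'); cv2.imwrite('w5raw.png',a); pickle.dump(c,open('w5.pkl','wb'))
for n in('tag','round_tag'):
    for r in models.pinpoint('wrist',n)[:3]: print(n,np.round(r['centre'],1),round(r['confidence'],2),at('wrist',r['centre'],0,c).round(4))
    o=models.outline_of('wrist',n)[:1]
    for r in o:
        k=max(cv2.findContours(r['mask'].astype(np.uint8),0,cv2.CHAIN_APPROX_NONE)[0],key=cv2.contourArea)
        W=np.array([at('wrist',q[0],.009,c)[:2] for q in k]); print(n,round(r['confidence'],2),[np.round(x,1) for x in cv2.minAreaRect((W*1000).astype(np.float32))])
cv2.imwrite('pics/w5.png',cv2.resize(a[60:300,110:430],(800,600),interpolation=cv2.INTER_CUBIC))
```

```text
12.9 [0.52049621 0.3201803  0.20680861]
tag [246.  206.9] 0.9 [0.5611 0.3494 0.    ]
tag 0.74 [array([565.8, 352.6]), array([79. , 34.5]), np.float64(50.9)]
round_tag [322.1 114.4] 0.77 [0.4234 0.3193 0.    ]
round_tag 0.84 [array([421.3, 314.5]), array([47. , 38.6]), np.float64(73.8)]
```

View pics/w5.png

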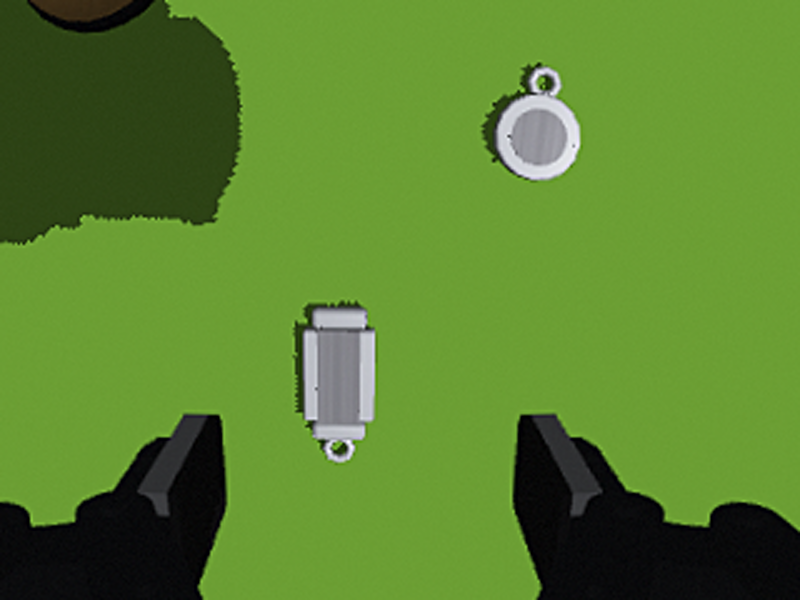

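The oblong tag is at (340,372) in the crop, a long plate with its eye towards the image bottom. The round disc at (538,137) is the other tag. The plate measures 79 x 34.5 mm including the eye, which fits the oblong tag.

Run:
```python
from h import *
import pickle; c=pickle.load(open('w5.pkl','rb'))
for p in((340,372),(340,306),(340,438),(303,372),(376,372),(340,450)): print(at('wrist',(p[0]/2.5+110,p[1]/2.5+60),.009,c)[:2].round(4))
go((.5616,.3482,.06),140.9,6)
```

```text
[0.5604 0.3491]
[0.54   0.3247]
[0.582 0.375]
[0.5739 0.3382]
[0.5473 0.3598]
[0.5862 0.3799]
yaw0 140.8 row x 6 [-7.88 -2.41 24.49] [-0.    0.01 -0.01]
```

Emit:
step_arm(plan=[[-7.9,-2.25,24.5,0,0,0],[-7.9,-2.25,24.5,0,0,0],[-7.9,-2.25,24.5,0,0,0],[-7.9,-2.25,24.5,0,0,0],[-7.9,-2.25,24.5,0,0,0],[-7.9,-2.25,24.5,0,0,0],[0,0,0,0,0,0]])

```text
t: 13.85
eef_pos: [0.5593, 0.3478, 0.0552]
tcp_rot: [-0.429, 0.903, -0.001, -0.003]
ft_force: [-0.2, 0.1, -1.1]
gripper_width: 0.0605
grasp_force: 0.0
```

Emit:
step_arm(plan=[[0,0,20,0,0,0],[0,0,14,0,0,0],[0,0,8,0,0,0],[0,0,4,0,0,0],[0,0,0,0,0,0],[0,0,0,0,0,0]])

```text
t: 14.45
eef_pos: [0.5613, 0.3492, 0.0141]
tcp_rot: [-0.429, 0.903, 0.0, 0.001]
ft_force: [-0.6, -0.0, -0.9]
gripper_width: 0.06
grasp_force: 0.0
```

Emit:
step_arm(plan=[[0,0,1,0,0,0],[0,0,0,0,0,0],[0,0,0,0,0,0],[0,0,0,0,0,0],[0,0,0,0,0,0],[0,0,0,0,0,0],[0,0,0,0,0,0]], claw=0)

```text
t: 15.15
eef_pos: [0.5614, 0.3492, 0.0132]
tcp_rot: [-0.429, 0.903, 0.0, 0.001]
ft_force: [-0.8, -0.2, 4.2]
gripper_width: 0.0321
grasp_force: 60.1
```

Emit:
step_arm(plan=[[0,0,-3,0,0,0],[0,0,-7,0,0,0],[0,0,-15,0,0,0],[0,0,-25,0,0,0],[0,0,-40,0,0,0],[0,0,-50,0,0,0],[0,0,-50,0,0,0],[0,0,-50,0,0,0]])

```text
t: 15.95
eef_pos: [0.5605, 0.3485, 0.2546]
tcp_rot: [-0.429, 0.903, 0.0, -0.0]
ft_force: [-0.0, 0.9, -0.7]
gripper_width: 0.0317
grasp_force: 59.6
```

Run:
```python
from h import *
s=robot.state();print(s['t'],s['eef_pos'],s['gripper_width'],s['grasp_force'])
a=cams.capture('wrist'); b=cams.capture('scene')
r=models.recognise('scene','tag');print(r[:2])
u,v=map(int,r[0]['centre']); u=np.clip(u,60,452);v=np.clip(v,60,324)
cv2.imwrite('pics/w6.png',np.hstack([cv2.resize(a[90:330,96:416],(533,400)),cv2.resize(b[v-60:v+60,u-40:u+40],(266,400),interpolation=cv2.INTER_CUBIC)]))
go((.528,-.045,.23),156,10)
```

```text
15.95 [0.56048922 0.34850991 0.2546212 ] 0.031707464426999565 59.57365393638611
[{'centre': [316.7, 63.1], 'confidence': 0.66}, {'centre': [276.6, 120.8], 'confidence': 0.45}]
yaw0 140.8 row x 10 [ 35.3  -18.27   2.58] [-0.02  0.05 -1.52]
```

View pics/w6.png

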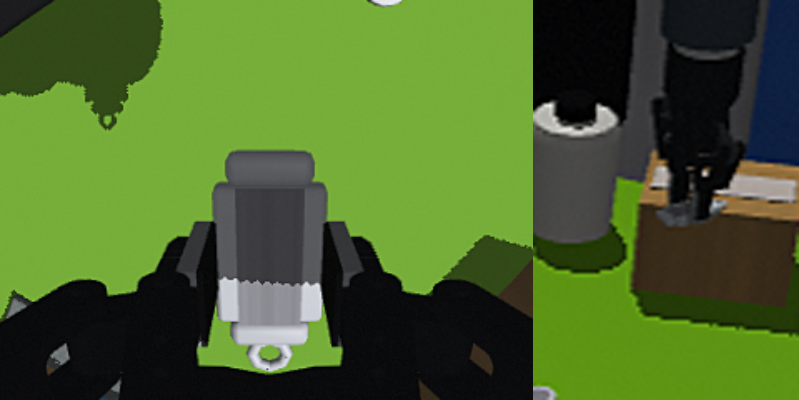

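The tag is gripped squarely, with the plate centred between the pads at (270,250) and level in the scene view. I'll carry it over the row.

Emit:
step_arm(plan=[[15,-8,0,0,0,0],[29,-15,0,0,0,-1.4],[29,-15,0,0,0,-1.4],[29,-15,0,0,0,-1.4],[29,-15,0,0,0,-1.4],[29,-15,0,0,0,-1.4],[29,-15,0,0,0,-1.4]])

```text
t: 16.8
eef_pos: [0.5283, 0.1372, 0.2511]
tcp_rot: [-0.495, 0.869, 0.0, -0.001]
ft_force: [1.2, -0.6, -0.2]
gripper_width: 0.0317
grasp_force: 59.6
```

Emit:
step_arm(plan=[[29,-15,0,0,0,-1.4],[29,-15,0,0,0,-1.4],[29,-15,0,0,0,-1.4],[29,-15,0,0,0,-1.4],[29,-15,0,0,0,-1],[29,-15,0,0,0,0],[15,-8,0,0,0,0],[0,0,0,0,0,0]])

```text
t: 17.6
eef_pos: [0.5298, -0.076, 0.251]
tcp_rot: [-0.542, 0.84, 0.001, -0.001]
ft_force: [-0.9, 0.1, -1.0]
gripper_width: 0.0323
grasp_force: 59.6
```

Emit:
step_arm(plan=[[0,0,0,0,0,0],[0,0,0,0,0,0]])

```text
t: 17.8
eef_pos: [0.5304, -0.0734, 0.2518]
tcp_rot: [-0.544, 0.839, 0.0, -0.0]
ft_force: [0.5, 0.1, -0.8]
gripper_width: 0.0321
grasp_force: 59.6
```

Run:
```python
from h import *
s=robot.state();print(s['t'],s['eef_pos'],s['gripper_width'])
go((.528,-.045,.12),156,7)
a=cams.capture('wrist'); c=cams.calibration('wrist')
r=models.outline_of('wrist','tag')[:1]
for q in r:
    k=max(cv2.findContours(q['mask'].astype(np.uint8),0,cv2.CHAIN_APPROX_NONE)[0],key=cv2.contourArea)
    z=s['eef_pos'][2]-.0042
    W=np.array([at('wrist',p[0],z,c)[:2] for p in k]); print(q['confidence'],[np.round(x,1) for x in cv2.minAreaRect((W*1000).astype(np.float32))])
cv2.imwrite('pics/w7.png',a)
```

```text
17.8 [ 0.53035955 -0.0733791   0.25178436] 0.03214019114006686
yaw0 155.9 row x 7 [-3.57  1.95 18.83] [ 0.01 -0.   -0.02]
0.92 [array([532.2, -67.5]), array([76.7, 33.5]), np.float64(65.9)]
```

Emit:
step_arm(plan=[[-3.6,1.95,19,0,0,0],[-3.6,1.95,19,0,0,0],[-3.6,1.95,19,0,0,0],[-3.6,1.95,19,0,0,0],[-3.6,1.95,19,0,0,0],[-3.6,1.95,19,0,0,0],[-3.6,1.95,19,0,0,0],[0,0,15,0,0,0]])

```text
t: 18.7
eef_pos: [0.528, -0.0444, 0.1032]
tcp_rot: [-0.544, 0.839, 0.0, -0.0]
ft_force: [0.1, -0.1, -0.4]
gripper_width: 0.0319
grasp_force: 59.6
```

Emit:
step_arm(plan=[[0,0,25,0,0,0],[0,0,15,0,0,0],[0,0,0,0,0,0],[0,0,0,0,0,0]])

```text
t: 19.1
eef_pos: [0.5288, -0.0452, 0.0647]
tcp_rot: [-0.544, 0.839, -0.0, 0.0]
ft_force: [-0.5, -0.2, -1.2]
gripper_width: 0.0317
grasp_force: 59.6
```

Run:
```python
from h import *
s=robot.state();print(s['t'],s['eef_pos'],s['gripper_width'])
go((.528,-.045,.049),156,3)
a=cams.capture('wrist'); b=cams.capture('scene'); c=cams.calibration('wrist')
for q in models.outline_of('wrist','tag')[:1]:
    k=max(cv2.findContours(q['mask'].astype(np.uint8),0,cv2.CHAIN_APPROX_NONE)[0],key=cv2.contourArea)
    W=np.array([at('wrist',p[0],s['eef_pos'][2]-.0042,c)[:2] for p in k]); print([np.round(x,1) for x in cv2.minAreaRect((W*1000).astype(np.float32))])
cv2.imwrite('pics/w8.png',np.hstack([cv2.resize(a[90:330,96:416],(400,300)),cv2.resize(b[140:230,206:326],(400,300),interpolation=cv2.INTER_CUBIC)]))
```

```text
19.1 [ 0.52878608 -0.0451527   0.06474824] 0.03165303391927814
yaw0 155.9 row x 3 [0.06 0.26 5.25] [-0.01 -0.   -0.04]
[array([531.1, -39.5]), array([76.3, 33.8]), np.float64(65.9)]
```

View pics/w8.png

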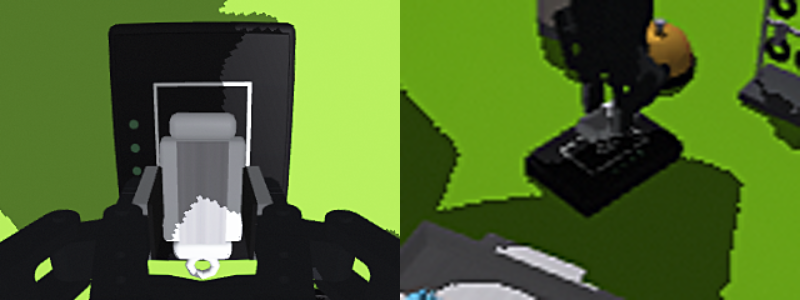

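The tag is aligned with the white outline and about 25 mm above the pad. I'll lower it the last 15 mm.

Emit:
step_arm(plan=[[0,0.2,5,0,0,0],[0,0.2,5,0,0,0],[0,0.2,3,0,0,0],[0,0,2.3,0,0,0],[0,0,0,0,0,0],[0,0,0,0,0,0],[0,0,0,0,0,0],[0,0,0,0,0,0]])

```text
t: 20.05
eef_pos: [0.5281, -0.0453, 0.0492]
tcp_rot: [-0.543, 0.839, -0.0, 0.0]
ft_force: [0.0, 0.3, -0.6]
gripper_width: 0.0316
grasp_force: 59.6
```

Emit:
step_arm(plan=[[0,0,0,0,0,0],[0,0,0,0,0,0],[0,0,0,0,0,0],[0,0,0,0,0,0],[0,0,0,0,0,0]])

```text
t: 20.55
eef_pos: [0.5279, -0.0453, 0.049]
tcp_rot: [-0.543, 0.839, -0.0, 0.0]
ft_force: [0.1, -1.0, -0.1]
gripper_width: 0.0315
grasp_force: 59.6
```

```bash
python3 -c "
from cell import robot
print(robot.finish_job())"
```

```text
the job is handed in; nothing more can be done
None
```

I set the vent clip down upright in the slide tray's empty half, then handed the job in at about 21 s with the oblong tag held level and steady, about 10 mm above the middle of the pad and in line with its long side.

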